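# Refit the grease filter and front grille of a table-top fume extractor

### The arm

A 6-joint arm with a two-finger parallel gripper is mounted at the origin on a cart in front of the work surface, level with it; the furniture and walls round the work are solid. World frame = base frame: x ahead of the robot, y to its left, z up, the work surface at z = 0. Lengths are in m, angles in rad, forces in N, time in s.
With the tool pointing down it reaches from about 0.375 to 0.9 m from the base axis. Payload 3.1 kg.
Tool frame: the origin (TCP) lies between the finger pads; the fingertips stand 11 mm ahead of it and the grasp point (between the pads) lies 8 mm behind it; z points along the fingers, y is the line along which they close (so a half turn about z gives the same grasp; the last joint's range is limited). The gripper opens to 87 mm and grips with 3 to 60 N. Pads are 19 mm wide; open, the fingers measure 117 mm over their backs; the gripper's body (75 mm by 190 mm) begins 51 mm behind the grasp point.
Start: joints at [1.107, 0.527, 1.433, -0, 1.181, -0.178], TCP at [0.176, 0.6, 0.234] pointing down, gripper open.
Joint ranges: [-3.08, 3.08], [-0.75, 2.2], [0.22, 2.44], [-1.43, 4.57], [0, 2.65], [-2.85, 2.85]. Speed limits (rad/s): [2.79, 2.79, 3.14, 3.14, 3.14, 3.14].

### API

Orientations are given as a unit quaternion [x, y, z, w].
In Python, from workcell import ctrl gives the robot as it stands.
- The arm moves only by the tool move_arm, never from a script. Its argument "moves" is text: rows parted by semicolons, each of 7 numbers parted by spaces: the turn, a rotation vector about the tool's x, y, z in degrees, then the shift along the tool's x, y, z in cm, then the finger opening in cm, from 0 to 8.7. A call has 1 to 12 rows; each row is the pose to reach, as a shift and turn from the pose commanded when the call began, along the tool's axes at that moment; what a row does not reach only later rows make up. A row lasts 1/8 s, in which the tool goes at most 62.5 mm and 10.7 degrees, less where a joint would pass 70% of its speed; a pose out of reach is approached as far as the arm can. A call with a gripper value outside its range is refused whole. The fingers move at their own pace and stop on an object; "newtons" is the grip in N (left out, the last holds). Time passes only in rows, so rows that repeat a pose let the fingers close. It gives the time, the measured TCP pose, the force, the opening and the grip force at its end, in the units of the state.
- ctrl.read_state(): the state, without advancing time (a new reading comes with each control period).
- ctrl.read_camera(name): name is "scene" or "top"; returns a dict with "color" (420x560x3 uint8, red, green, blue), "fx", "fy", "cx", "cy" (pixels), "dist_coeffs" ([k1, k2, p1, p2, k3] as OpenCV has them; the pictures are not rectified), "rvec" (rotation vector, rad) and "tvec" (3), from world to camera coordinates, as OpenCV has them. Camera axes: x right, y down, z forward; pixel columns grow to the right and rows downward; lengths in m; the calibration is good to about 2 mm. A picture is of the moment at which its call begins. There is no depth.
- ctrl.sign_off(): hands the job in; it is judged then, once.
The state is a dict: "time": time; "joint_positions": joint angles; "qd": joint speeds; "tau": joint torques, N m; "eef_pos": TCP position; "ee_rot": TCP orientation; "ft_force": force on the tool from outside, world axes, zero at the start; "wrist_torque": the same for the moment, N m; "finger_gap": opening from 0.0 (shut) to 1.0 (fully open); "finger_force": force on a finger pad.
Only numpy, scipy, OpenCV 4.12 (cv2) and the standard library are available. Lean on these libraries where they do the work, as an engineer would, in place of code of your own. Each camera call takes 0.05 s, during which the arm holds its last target. There are 200 camera calls.

### The job

The grease filter and front grille of the table-top fume extractor have been washed. Lay the filter in the sloping intake, handle outwards and flat on the bay floor, then hook the grille's two tongues under the rim at the lower end of the intake and swing the grille down until it snaps flat under the orange catch. Do not push the glass, the spice jar or the two mills out of their places.

Things in the scene. Friction and masses are not known exactly. Their poses are not given: they have to be found in the camera images.
- extractor: Fume extractor: dark wedge-shaped housing on the worktop, fixed, 176 wide (y), 217 deep (x), 111 high, its low end (36 high) towards the robot. Origin: centre of its underside. Its sloping top is the intake, now open: a framed recess (for the grille) with a deeper bay (for the filter) in it
- intake: Frame of the sloping intake. Origin: centre of the opening on the plane of the face, 72 mm above the worktop. x up the slope (22 degrees, rising away from the robot), y left, z out of the face. Recess: y -63 to 63, from the steel rim at x -78 to a wall at x 77; a ledge at z -6 along both sides and the upper end carries the grille. Borders lie at z 0; only the catch stands higher
- bay (a point): Centre of the filter bay's floor, at z = -36 of the intake. The bay is 120 long (intake x -60 to 60) and 101 wide (y), walls up to the ledge at z -6
- slot (a point): Mouth of the hooking slot, the space beneath the 5 mm thick steel rim at the low end of the intake: the point is at x -78 (the rim's inner edge), y 0, z -12 of the intake. The slot is open from z -5 to -19, over the full width, and 14 mm deep (to x -92)
- catch (a joint): Orange spring catch, middle of the intake's upper end, y -14 to 14. Its bevelled nose overhangs the recess from x 70, z 1 to 11. Value (m): pushed back up the slope, 0 = sprung forward, at most 0.009. A grille pressed down on the bevel drives it back 4 mm; when flush, it springs over the edge; 6 to 12 N on the upper half does it. Unlatched, the grille rests on the nose, 13 mm high (5 degrees)
- filter: Grease filter: aluminium cassette with slats, 116 (x) by 96 (y) by 12 thick, 0.2 kg, with a steel bow handle across the middle (along y, 56 long, 10 thick in x, 12 to 26 above the underside). Origin: centre of the underside; z to the handle side. Either end may be up the slope. Seated: origin at the bay point, 2 mm play, axes parallel to the intake, handle below the face
- filter_grip (a point): Centre of the filter's handle, 20 mm above its underside
- grille: Grille: slatted steel panel, x -76 to 75, 122 wide (y), z 4 to 10, 0.2 kg; black grip bar in its middle (along x, 60 long, 10 thick in y, z 10 to 24); at the -x end two tongues, 32 wide, to x -87.5, z 0 to 3.5; pads under the other end, so it lies flat. Origin: centre of the underside; z outwards. Latched: origin at x 0 to -2, y 0, z -10 of the intake, axes parallel, face flush
- grille_lip (a point): Middle of the free edge of the grille's two tongues (x -87.5, y 0, z 1.75 of the grille)
- grille_grip (a point): Centre of the grille's black grip bar (18 mm above its underside)
- glass_1: Clear drinking glass, 81 across, 92 high, standing; bystander. Origin under its centre
- mill_1: Glass shaker with grey cap, dark filling, 44 across, 90 high, standing; bystander. Origin under its centre
- mill_2: Glass shaker with grey cap, pale filling, 44 across, 90 high, standing; bystander. Origin under its centre
- spice_jar_5: Spice jar with red cap, 45 across, 106 high, standing; bystander. Origin under its centre

How it is judged:
By the outcome, as a careful person would: the job done as asked, in the order asked, and still so for the second after the job is handed in, with the robot touching nothing.
It also fails if it takes over 64 s, if anything falls off the work surface, if the arm or the gripper's body presses on something with over 40 N, if the wrist force passes 120 N, or if a joint passes its speed limit or range.

## Working session

There is one attempt and no reset: what is moved stays moved. The work goes in short steps, Python scripts to look and compute and a tool call to move; the robot and the scene stay as the last step left them, time stands still between calls to the robot, and variables do not carry over. Pictures are saved under pics/ and viewed, at most 10 in all, crops included, and the job is handed in when it is done.

Besides the shell and the picture viewer there is one more tool, called as name(argument=value, ...) on one line, values as JSON. move_arm: Moves the arm, as the interface text tells. Its arguments: {"type":"object","properties":{"moves":{"type":"string"},"newtons":{"type":"number"}},"required":["moves"]}

```bash
mkdir -p pics; ls; cat > h.py <<'E'
import numpy as np, cv2
from workcell import ctrl
from scipy.spatial.transform import Rotation as R
def grab(name,fn=None):
    c=ctrl.read_camera(name); 
    if fn: cv2.imwrite('pics/'+fn,cv2.cvtColor(c['color'],cv2.COLOR_RGB2BGR))
    c['K']=np.array([[c['fx'],0,c['cx']],[0,c['fy'],c['cy']],[0,0,1]]);c['D']=np.array(c['dist_coeffs'],float)
    c['Rm']=cv2.Rodrigues(np.array(c['rvec'],float))[0];c['t']=np.array(c['tvec'],float).ravel();c['C']=-c['Rm'].T@c['t'];return c
def ray(c,px):
    u=cv2.undistortPoints(np.array(px,float).reshape(-1,1,2),c['K'],c['D']).reshape(-1,2)
    d=np.c_[u,np.ones(len(u))]@c['Rm'];return c['C'],d/np.linalg.norm(d,axis=1)[:,None]
def onplane(c,px,z):
    C,d=ray(c,px);return C+d*((z-C[2])/d[:,2])[:,None]
def tri(c1,p1,c2,p2):
    C1,d1=ray(c1,p1);C2,d2=ray(c2,p2);out=[]
    for a,b in zip(d1,d2):
        s=np.linalg.lstsq(np.c_[a,-b],C2-C1,rcond=None)[0];P,Q=C1+s[0]*a,C2+s[1]*b
        out.append([*((P+Q)/2),np.linalg.norm(P-Q)])
    return np.array(out)
def proj(c,P):
    return cv2.projectPoints(np.array(P,float).reshape(-1,1,3),np.array(c['rvec'],float),c['t'],c['K'],c['D'])[0].reshape(-1,2)
E
python3 - <<'E'
from h import *
for n in('scene','top'):
    c=grab(n,n+'0.png');print(n,c['C'].round(3),c['Rm'][2].round(2),c['fx'])
s=ctrl.read_state();print(s)
E
```

```text
pics
scene [-0.065  0.171  0.824] [ 0.59 -0.27 -0.76] 391.1138355447082
top [ 0.439 -0.102  1.232] [ 0.08  0.   -1.  ] 440.47913970213875
{'time': 0.1, 'joint_positions': array([ 1.10651584e+00,  5.28385020e-01,  1.43377142e+00, -1.20626893e-05,
        1.18140881e+00, -1.78533817e-01]), 'qd': array([ 0.00080596, -0.00252127, -0.00189842,  0.00074783, -0.00025832,
       -0.000348  ]), 'tau': array([-5.31438582e-04, -4.40982807e+01, -1.77150732e+01,  6.34629582e-02,
        5.34008082e-02, -3.10509643e-05]), 'eef_pos': array([0.17587501, 0.59907667, 0.23266309]), 'ee_rot': array([ 1.42385416e-01,  9.89810800e-01, -9.37552775e-04, -3.06281281e-04]), 'ft_force': array([-0.16426179, -0.05257626, -0.28649097]), 'wrist_torque': array([-0.01240358, -0.01825612, -0.04053271]), 'finger_force': 0.0, 'finger_gap': 1.0006179295370865}
```

View pics/scene0.png

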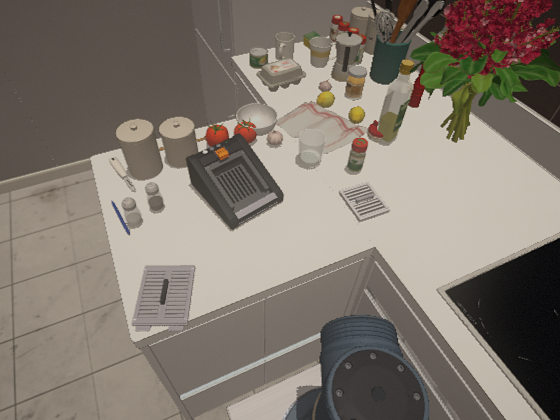

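View pics/top0.png

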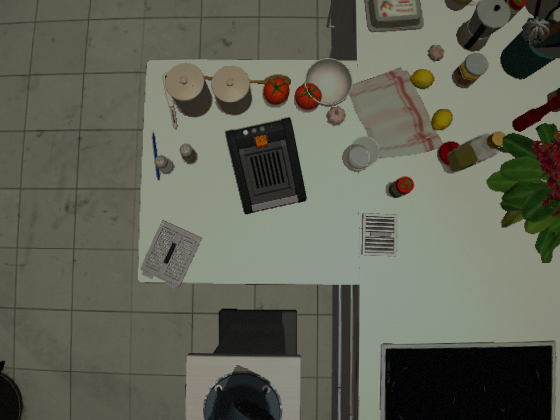

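The scene view shows the extractor at (235,185) and the filter at (363,201). The grille is at (165,295), near the table's edge. In the top view they are at (265,165), (378,234) and (170,253). I'll zoom in to pick corners.

```bash
python3 - <<'E'
import cv2,numpy as np
s=cv2.imread('pics/scene0.png');t=cv2.imread('pics/top0.png')
def cr(im,x,y,w,h,W,H):return cv2.resize(im[y:y+h,x:x+w],(W,H),interpolation=cv2.INTER_CUBIC)
# each tile 400x300 : scale 4 for 100x75
a=np.vstack([np.hstack([cr(t,215,110,100,110,360,396),cr(s,180,130,110,100,436,396)]),
 np.hstack([cr(t,130,210,80,80,204,204),cr(s,125,255,80,80,204,204),cr(t,350,200,64,64,194,204),cr(s,330,170,64,64,194,204)])])
print(a.shape);cv2.imwrite('pics/crop0.png',a)
E
```

```text
(600, 796, 3)
```

View pics/crop0.png

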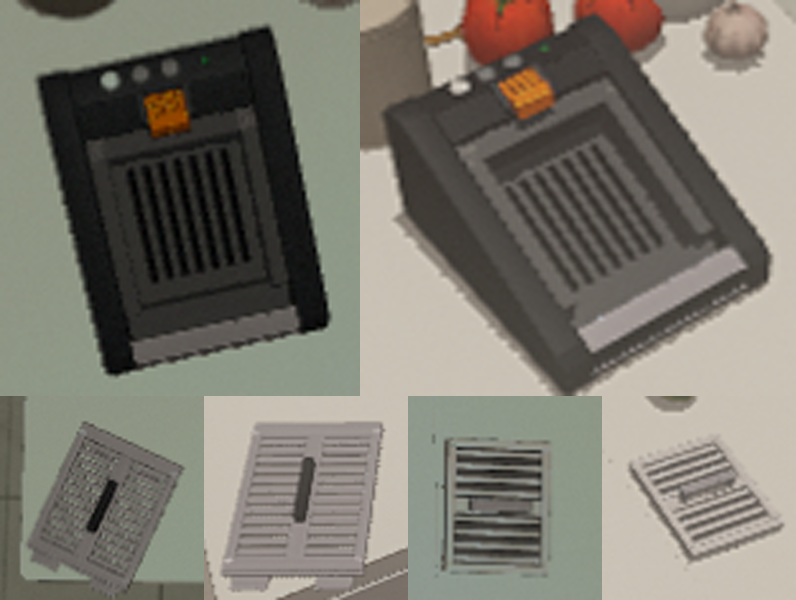

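```bash
python3 - <<'E'
from h import *
t=grab('top');s=grab('scene')
def T(p,o,q,k): p=np.array(p,float);return (p-q)/k+o-0.5+0.5/np.array(k)
np.set_printoptions(precision=4,suppress=True)
k1=3.6;k2=3.96
a=T([(40,80),(272,28),(328,326),(107,375),(132,345),(300,308),(133,364),(300,330)],(215,110),(0,0),k1)
b=T([(385,112),(605,17),(768,258),(563,390),(577,333),(735,250),(590,353),(747,268)],(180,130),(360,0),k2)
print('ext',tri(t,a,s,b))
a=T([(447,440),(550,441),(546,573),(444,568),(468,505),(532,507)],(350,200),(408,396),[3.03,3.19])
b=T([(632,466),(716,437),(782,527),(692,559),(680,492),(735,487)],(330,170),(602,396),[3.03,3.19])
print('filt',tri(t,a,s,b));print(onplane(t,a,[.012]*4+[.026]*2));print(onplane(s,b,[.012]*4+[.026]*2))
a=T([(85,424),(183,467),(127,589),(30,545),(112,482),(91,530)],(130,210),(0,396),2.55)
b=T([(256,424),(383,424),(358,576),(222,572),(309,460),(299,520)],(125,255),(204,396),2.55)
print('gril',tri(t,a,s,b));print(onplane(t,a,[.010]*4+[.024]*2));print(onplane(s,b,[.010]*4+[.024]*2))
E
```

```text
ext [[ 0.7509  0.0451  0.1035  0.0024]
 [ 0.7897 -0.1277  0.1023  0.0061]
 [ 0.5811 -0.1689  0.0307  0.004 ]
 [ 0.5429 -0.0005  0.0142  0.0019]
 [ 0.5639 -0.0207  0.04    0.0031]
 [ 0.5936 -0.1482  0.0356  0.002 ]
 [ 0.5495 -0.0225  0.0346  0.0004]
 [ 0.5767 -0.1489  0.0338  0.0008]]
filt [[ 0.5471 -0.3316  0.0068  0.0003]
 [ 0.5479 -0.428   0.0035  0.0015]
 [ 0.4319 -0.423   0.003   0.002 ]
 [ 0.4355 -0.3285  0.0023  0.0012]
 [ 0.4901 -0.3465  0.0233  0.0018]
 [ 0.4896 -0.411   0.0015  0.0014]]
[[ 0.5467 -0.3305  0.012 ]
 [ 0.5467 -0.4264  0.012 ]
 [ 0.4313 -0.4215  0.012 ]
 [ 0.4352 -0.3272  0.012 ]
 [ 0.4895 -0.3468  0.026 ]
 [ 0.4882 -0.4054  0.026 ]]
[[ 0.5432 -0.3285  0.012 ]
 [ 0.5419 -0.4211  0.012 ]
 [ 0.4269 -0.4156  0.012 ]
 [ 0.4298 -0.322   0.012 ]
 [ 0.4886 -0.344   0.026 ]
 [ 0.4734 -0.393   0.026 ]]
gril [[ 0.522   0.2286  0.01    0.0031]
 [ 0.4759  0.1189  0.0062  0.0015]
 [ 0.3422  0.182  -0.0043  0.0056]
 [ 0.3886  0.288   0.0054  0.0042]
 [ 0.4582  0.1935  0.0186  0.0005]
 [ 0.4059  0.2168  0.0133  0.0009]]
[[0.5215 0.2271 0.01  ]
 [0.4755 0.1175 0.01  ]
 [0.3424 0.176  0.01  ]
 [0.3883 0.2845 0.01  ]
 [0.4581 0.1919 0.024 ]
 [0.4061 0.2135 0.024 ]]
[[0.5226 0.2301 0.01  ]
 [0.4737 0.1198 0.01  ]
 [0.3363 0.1843 0.01  ]
 [0.387  0.2893 0.01  ]
 [0.4548 0.1936 0.024 ]
 [0.3999 0.2166 0.024 ]]
```

```bash
cat >> h.py <<'E'
np.set_printoptions(precision=4,suppress=True)
def Rdown(yaw_y):  # tool pointing down, closing axis at yaw_y
    y=np.array([np.cos(np.radians(yaw_y)),np.sin(np.radians(yaw_y)),0]);z=np.array([0,0,-1.]);return np.c_[np.cross(y,z),y,z]
def delta(p,Rt,s=None):
    s=s or ctrl.read_state();R0=R.from_quat(s['ee_rot']).as_matrix()
    return np.degrees(R.from_matrix(R0.T@Rt).as_rotvec()).round(1),(100*R0.T@(np.array(p)-s['eef_pos'])).round(2)
E
python3 - <<'E'
from h import *
t=grab('top');s=grab('scene')
sl=np.tan(np.radians(22));c22=np.cos(np.radians(22));s22=np.sin(np.radians(22))
def T(p,o,q,k): p=np.array(p,float);return (p-q)/k+o-0.5+0.5/k
# (u,v) top tile, intake (x,y,z) mm
pts=[((132,345),(-78,63,0)),((300,308),(-78,-63,0)),((109,162),(60,50.5,-6)),((250,138),(60,-50.5,-6)),((268,281),(-60,-50.5,-6)),((140,303),(-60,50.5,-6)),((168,137),(70,0,3))]
px=T([p[0] for p in pts],(215,110),(0,0),3.6)
L=np.array([p[1] for p in pts])/1000
hz=.072+L[:,0]*s22+L[:,2]*c22
W=onplane(t,px,hz);
l=np.c_[L[:,0]*c22-L[:,2]*s22,L[:,1]]
def fit(l,W):
    A=(l-l.mean(0));B=W[:,:2]-W[:,:2].mean(0)
    th=np.arctan2((A[:,0]*B[:,1]-A[:,1]*B[:,0]).sum(),(A*B).sum());M=np.array([[np.cos(th),-np.sin(th)],[np.sin(th),np.cos(th)]])
    o=W[:,:2].mean(0)-M@l.mean(0);print(np.degrees(th),o);print((W[:,:2]-o-l@M.T)*1000)
fit(l,W)
ps=T([(577,333),(735,250)],(180,130),(360,0),3.96)
print(onplane(s,ps,hz[:2]),W[:2])
print(delta((.45,.15,.26),Rdown(30)),delta((.489,-.376,.13),Rdown(-2)))
E
```

```text
12.276741962727357 [ 0.6495 -0.0677]
[[-2.4826 -0.7161]
 [-0.0143 -4.143 ]
 [-2.3232 -0.2786]
 [-5.0073 -4.869 ]
 [ 4.3298  3.9698]
 [ 8.1777  1.8255]
 [-2.6802  4.2113]]
[[ 0.5624 -0.0186  0.0428]
 [ 0.5881 -0.1444  0.0428]] [[ 0.563  -0.0223  0.0428]
 [ 0.5923 -0.1488  0.0428]]
(array([-0. ,  0. , 43.6]), array([-38.96, -35.4 ,  -2.66])) (array([-0. ,  0. , 75.6]), array([-57.53, -84.75,  10.37]))
```

move_arm(moves="0 0 40 -39 -35 -2.7 5;0 0 40 -39 -35 -2.7 5;0 0 40 -39 -35 -2.7 5;0 0 40 -39 -35 -2.7 5;0 0 40 -39 -35 -2.7 5;0 0 40 -39 -35 -2.7 5;0 0 75.6 -57.5 -84.7 5 5;0 0 75.6 -57.5 -84.7 5 5;0 0 75.6 -57.5 -84.7 5 5;0 0 75.6 -57.5 -84.7 5 5;0 0 75.6 -57.5 -84.7 5 5;0 0 75.6 -57.5 -84.7 5 5")

```text
time: 1.8
eef_pos: [0.4383, -0.0884, 0.2142]
ee_rot: [0.719, 0.695, 0.0, 0.0]
ft_force: [1.9, -0.0, -0.2]
finger_gap: 0.575
finger_force: 0.0
```

```bash
python3 - <<'E'
from h import *
t=grab('top','top1.png');s=grab('scene','scene1.png')
st=ctrl.read_state();print(st['time'],st['eef_pos'],st['joint_positions'])
print(delta((.489,-.376,.1),Rdown(-2)),delta((.489,-.376,.0255),Rdown(-2)))
# extractor pictures big for edges
a=cv2.imread('pics/top0.png')[112:216,220:310];cv2.imwrite('pics/e_top.png',cv2.resize(np.clip(a.astype(float)*2,0,255).astype(np.uint8),None,fx=5.7,fy=5.7,interpolation=cv2.INTER_CUBIC))
E
```

```text
1.9 [ 0.4405 -0.0927  0.2141] [-0.4555  0.3221  1.8803 -0.0019  0.9343 -0.4124]
(array([ 0.2,  0.2, -0.4]), array([-28.07,   5.99,  11.53])) (array([ 0.2,  0.2, -0.4]), array([-28.04,   5.96,  18.98]))
```

View pics/e_top.png

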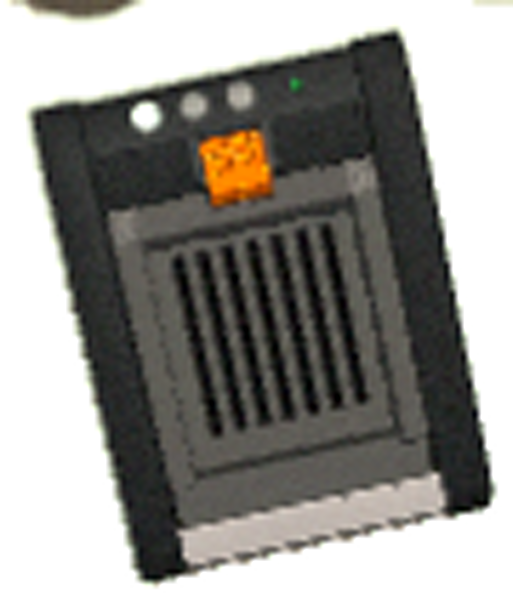

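The enlarged top view shows the steel rim's inner corners at about (178,525) and (442,475) in the crop. The recess's upper corners are at (110,212) and (371,158), and the catch nose is at (241,197).

move_arm(moves="0 0 -0.4 -14 3 4 5;0 0 -0.4 -28 6 11.5 5;0 0 -0.4 -28 6 11.5 5;0 0 -0.4 -28 6 11.5 5;0 0 -0.4 -28 6 11.5 5;0 0 -0.4 -28 6 11.5 5;0 0 -0.4 -28 6 11.5 5;0 0 -0.4 -28 6 11.5 5")

```text
time: 2.9
eef_pos: [0.4884, -0.3663, 0.0998]
ee_rot: [0.716, 0.698, 0.0, -0.0]
ft_force: [0.0, 0.3, -0.0]
finger_gap: 0.573
finger_force: 0.0
```

```bash
cat > fit.py <<'E'
from h import *
from scipy.optimize import least_squares
th22=np.radians(22)
def toW(q,L):
    L=np.atleast_2d(L)/1000.; Ri=R.from_euler('z',q[2])*R.from_euler('y',-th22)
    return Ri.apply(L)+[q[0],q[1],.072]
if __name__=='__main__':
    t=grab('top','top2.png');s=grab('scene','scene2.png')
    P=np.array([(178,525),(442,475.5),(110,212),(371,158),(241,197)],float)/5.7+[220,112]-.41
    L=[(-78,63,0),(-78,-63,0),(77,63,-3),(77,-63,-3),(70,0,2)]
    S=(np.array([(577,333),(735,250)],float)-[360,0])/3.96+[180,130]-.37
    for w in(0,1):
        f=lambda q:np.r_[(proj(t,toW(q,L))-P).ravel(),w*(proj(s,toW(q,L[:2]))-S).ravel()]
        r=least_squares(f,[.65,-.09,.22]);print(r.x,np.degrees(r.x[2]),r.fun.reshape(-1,2))
    C=[(-60,50.5,-6),(-60,-50.5,-6),(-60,50.5,-36),(-60,-50.5,-36),(60,50.5,-6),(60,-50.5,-6)]
    print((proj(t,toW(r.x,C))-[220,112]+.41)*5.7)
    st=ctrl.read_state();print(st['eef_pos'],delta((.489,-.376,.0255),Rdown(-2)))
    a=cv2.imread('pics/top2.png')[195:265,340:420];b=cv2.imread('pics/scene2.png')[160:230,320:400]
    cv2.imwrite('pics/f2.png',cv2.resize(np.hstack([a,b]),None,fx=5,fy=5,interpolation=cv2.INTER_CUBIC))
E
python3 fit.py
```

```text
[ 0.6501 -0.0669  0.2223] 12.734802797318627 [[ 0.2036  0.7874]
 [-0.7971 -0.2734]
 [-0.5561 -0.1561]
 [ 0.5672 -0.6735]
 [ 0.5606  0.3203]
 [ 0.     -0.    ]
 [-0.     -0.    ]]
[ 0.6493 -0.0667  0.2164] 12.396011078465463 [[-0.0578  0.9985]
 [-0.9983  0.2027]
 [-0.5082 -0.0077]
 [ 0.6764 -0.2551]
 [ 0.6202  0.6089]
 [ 0.3873 -0.9905]
 [-0.8285 -0.9395]]
[[195.2434 486.4012]
 [402.5024 443.1493]
 [194.0299 471.0576]
 [396.4394 428.836 ]
 [141.5343 241.292 ]
 [354.8047 197.1105]]
[ 0.4886 -0.3667  0.1   ] (array([0. , 0. , 0.5]), array([-0.93,  0.06,  7.45]))
```

View pics/f2.png

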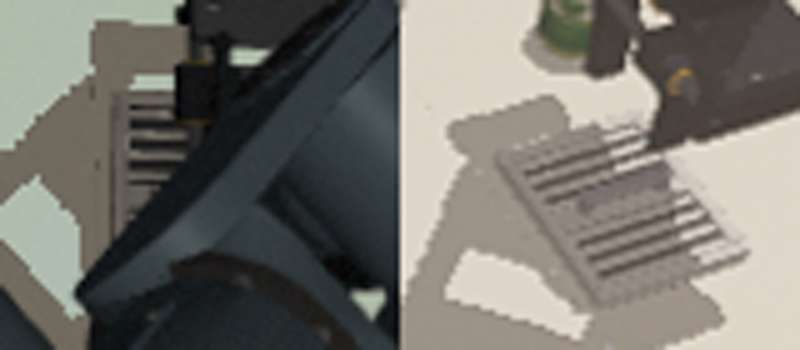

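move_arm(moves="0 0 0.5 -0.9 0 3 5;0 0 0.5 -0.9 0 6 5;0 0 0.5 -0.9 0 7.3 5;0 0 0.5 -0.9 0 7.45 5;0 0 0.5 -0.9 0 7.45 0.5;0 0 0.5 -0.9 0 7.45 0.5;0 0 0.5 -0.9 0 7.45 0.5;0 0 0.5 -0.9 0 7.45 0.5;0 0 0.5 -0.9 0 7.45 0.5", newtons=30)

```text
time: 4.12
eef_pos: [0.4883, -0.3773, 0.0248]
ee_rot: [0.72, 0.694, 0.0, 0.0]
ft_force: [-0.4, -0.4, 1.4]
finger_gap: 0.106
finger_force: 30.0
```

```bash
cat > go.py <<'E'
from fit import *
import sys
Q=np.array([.650,-.067,np.radians(12.6)])
Ri=(R.from_euler('z',Q[2])*R.from_euler('y',-th22)).as_matrix()
def Rf(tilt=0): # tool for filter: closing along intake x
    M=Ri@R.from_euler('y',-tilt,degrees=True).as_matrix();return np.c_[-M[:,1]*-1*-1*-1 if 0 else np.cross(M[:,0],-M[:,2]),M[:,0],-M[:,2]]
E
sed -i 's/np.c_\[.*$/np.c_[np.cross(M[:,0],-M[:,2]),M[:,0],-M[:,2]]/' go.py
python3 - <<'E'
from go import *
print(delta((.489,-.377,.2),Rdown(-2)))
print(delta(toW(Q,(0,0,80))[0],Rf()),toW(Q,(0,0,80)))
E
```

```text
(array([ 0. ,  0. , -0.1]), array([  0.02,   0.08, -17.52]))
(array([-21.8,   2.8, -14.5]), array([ 30.83,  12.14, -12.15])) [[ 0.6208 -0.0735  0.1462]]
```

move_arm(moves="0 0 0 0 0 -5 0.5;0 0 0 0 0 -10 0.5;0 0 0 0 0 -15 0.5;-4 0 -3 6 3 -17 0.5;-12 2 -9 14 6 -16 0.5;-20 2.6 -14 22 9 -15 0.5;-21.8 2.8 -14.5 27 11 -14 0.5;-21.8 2.8 -14.5 30.8 12.1 -13 0.5;-21.8 2.8 -14.5 30.8 12.1 -12.2 0.5;-21.8 2.8 -14.5 30.8 12.1 -12.2 0.5;-21.8 2.8 -14.5 30.8 12.1 -12.2 0.5;-21.8 2.8 -14.5 30.8 12.1 -12.2 0.5")

```text
time: 5.62
eef_pos: [0.6203, -0.0753, 0.1471]
ee_rot: [0.614, 0.766, 0.148, 0.12]
ft_force: [0.2, -1.0, -1.2]
finger_gap: 0.114
finger_force: 30.0
```

```bash
python3 - <<'E'
from go import *
t=grab('top','top3.png');s=grab('scene','scene3.png')
st=ctrl.read_state();print(st['eef_pos'],st['ft_force'],st['finger_gap'])
print(delta(toW(Q,(0,0,25))[0],Rf()),delta(toW(Q,(0,0,-11))[0],Rf()))
a=cv2.imread('pics/scene3.png')[110:240,170:310];b=cv2.imread('pics/top3.png')[110:240,200:340]
cv2.imwrite('pics/p3.png',np.clip(1.6*cv2.resize(np.hstack([a,b]),None,fx=2.85,fy=2.85*1.4,interpolation=cv2.INTER_CUBIC).astype(float),0,255).astype(np.uint8))
E
```

```text
[ 0.6202 -0.0751  0.147 ] [ 0.2337  1.0768 -2.2855] 0.11024884212359488
(array([-0. ,  0.1, -0.1]), array([0.15, 0.05, 5.61])) (array([-0. ,  0.1, -0.1]), array([0.16, 0.06, 9.21]))
```

View pics/p3.png

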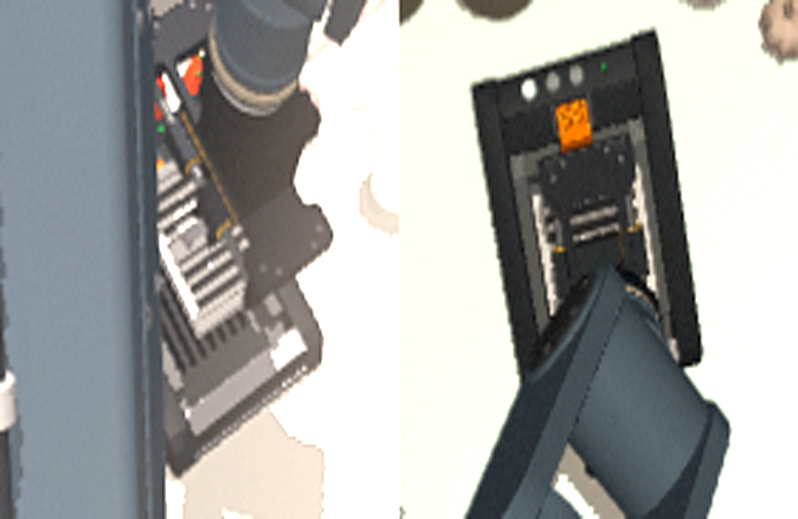

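The left half (scene) shows the filter tilted above the bay. The right half (top) shows it lying roughly centred in the recess, so I'll descend while watching the force.

move_arm(moves="0 0 0 0.1 0 2 0.5;0 0 0 0.15 0.05 4 0.5;0 0 0 0.15 0.05 5 0.5;0 0 0 0.15 0.05 5.6 0.5;0 0 0 0.15 0.05 6 0.5;0 0 0 0.15 0.05 6.3 0.5;0 0 0 0.15 0.05 6.5 0.5;0 0 0 0.15 0.05 6.5 0.5")

```text
time: 6.72
eef_pos: [0.644, -0.0668, 0.0865]
ee_rot: [0.614, 0.766, 0.148, 0.119]
ft_force: [0.3, 0.1, -2.2]
finger_gap: 0.115
finger_force: 30.0
```

```bash
cat > st.py <<'E'
from go import *
def show(fil=1):
    st=ctrl.read_state();Ro=R.from_quat(st['ee_rot']).as_matrix()
    print('t',st['time'],'intake xyz mm',1000*Ri.T@(st['eef_pos']-[Q[0],Q[1],.072]),'F intake',Ri.T@st['ft_force'],'gap',st['finger_gap']*87,'rot in intake',(Ri.T@Ro)[:,2])
if __name__=='__main__':show()
E
python3 st.py
```

```text
t 6.725 intake xyz mm [-0.001   1.4895 15.6571] F intake [-0.4876 -0.0018 -2.1465] gap 9.993818919282017 rot in intake [-0.0013 -0.0002 -1.    ]
```

move_arm(moves="0 0 0 -0.1 0 0.8 0.5;0 0 0 -0.1 0 1.6 0.5;0 0 0 -0.1 0 2.1 0.5;0 0 0 -0.1 0 2.4 0.5;0 0 0 -0.1 0 2.6 0.5;0 0 0 -0.1 0 2.7 0.5")

```text
time: 7.48
eef_pos: [0.6537, -0.0656, 0.0619]
ee_rot: [0.614, 0.766, 0.148, 0.119]
ft_force: [-5.8, -1.5, 8.7]
finger_gap: 0.113
finger_force: 30.0
```

```bash
python3 st.py
```

```text
t 7.475 intake xyz mm [ -0.1629   0.559  -10.8581] F intake [-2.2533 -0.2261 10.3054] gap 9.821807820355218 rot in intake [-0.0014  0.     -1.    ]
```

move_arm(moves="0 0 0 0 0 -0.05 2.6;0 0 0 0 0 -0.05 2.6;0 0 0 0 0 -0.05 2.6;0 0 0 0 0 -1 2.6;0 0 0 0 0 -4 2.6;0 0 0 0 0 -8 2.6;0 0 0 0 0 -13 3;0 0 0 0 0 -16 4;0 0 0 0 0 -16 4")

```text
time: 8.6
eef_pos: [0.5962, -0.0793, 0.213]
ee_rot: [0.614, 0.766, 0.149, 0.122]
ft_force: [-0.6, -0.3, -0.0]
finger_gap: 0.439
finger_force: 0.0
```

```bash
python3 - <<'E'
from st import *
show()
# grille: origin (.432,.2025), yaw -23.3 ; tool closing along grille y -> yaw_y 66.7
G=(.432,.203)
print(delta((.47,.1,.25),Rdown(66.7)),delta((*G,.12),Rdown(66.7)))
E
```

```text
t 8.6 intake xyz mm [  1.6823  -0.2882 151.4069] F intake [-0.644 -0.171  0.226] gap 38.18466381658168 rot in intake [ 0.0031 -0.0036 -1.    ]
(array([ 20.4,  10.7, -53.4]), array([20.23, -6.37, -6.67])) (array([ 20.4,  10.7, -53.4]), array([ 31.16, -12.62,   4.78]))
```

move_arm(moves="4 2 -10 4 -2 -3 5;8 4 -20 9 -4 -5 5;12 6 -30 14 -5 -6.6 5;16 8 -40 20 -6.4 -6.6 5;20.4 10.7 -53.4 25 -9.5 -3 5;20.4 10.7 -53.4 31 -12.6 3 5;20.4 10.7 -53.4 31.2 -12.6 4.8 5;20.4 10.7 -53.4 31.2 -12.6 4.8 5;20.4 10.7 -53.4 31.2 -12.6 4.8 5")

```text
time: 9.72
eef_pos: [0.4314, 0.2039, 0.1184]
ee_rot: [0.201, 0.98, 0.001, -0.003]
ft_force: [0.5, -0.6, 1.2]
finger_gap: 0.576
finger_force: 0.0
```

```bash
python3 - <<'E'
from st import *
show()
t=grab('top','top4.png');s=grab('scene','scene4.png')
G=(.432,.203);print(ctrl.read_state()['eef_pos'],delta((*G,.0235),Rdown(66.7)))
def cr(im,x,y,w,h,f):return cv2.resize(cv2.imread('pics/'+im)[y:y+h,x:x+w],(f*w,f*h),interpolation=cv2.INTER_CUBIC)
a=np.hstack([cr('scene4.png',180,125,110,105,3),cr('top4.png',217,110,94,105,3)]);b=np.hstack([cr('scene4.png',120,235,100,90,3),cr('top4.png',120,200,100,90,3)])
o=np.zeros((585,612,3),np.uint8);o[:315,:612]=a;o[315:,:600]=b
cv2.imwrite('pics/p4.png',np.clip(o*1.5,0,255).astype(np.uint8))
E
```

```text
t 9.725 intake xyz mm [-125.633   312.1036  100.752 ] F intake [ 0.754  -0.691   0.9975] gap 50.09664104519306 rot in intake [-0.3791  0.0038 -0.9253]
[0.4323 0.2036 0.1195] (array([ 0.1, -0.2, -0. ]), array([-0.03, -0.09,  9.6 ]))
```

View pics/p4.png

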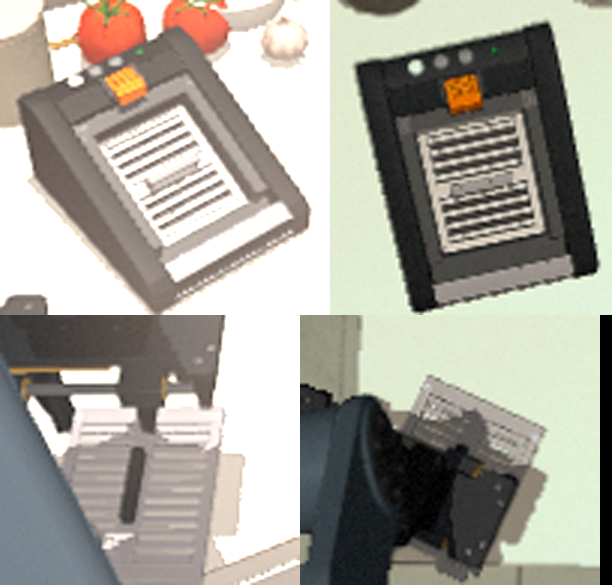

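The filter lies flat in the bay with its handle outwards, centred in both views. The gripper straddles the grille's bar, so I'll grasp it.

move_arm(moves="0 0 0 0 0 4 4;0 0 0 0 -0.1 7.5 4;0 0 0 0 -0.1 9 4;0 0 0 0 -0.1 9.6 4;0 0 0 0 -0.1 9.6 4;0 0 0 0 -0.1 9.6 0.5;0 0 0 0 -0.1 9.6 0.5;0 0 0 0 -0.1 9.6 0.5;0 0 0 0 -0.1 9.6 0.5;0 0 0 0 -0.1 9.6 0.5", newtons=50)

```text
time: 11.08
eef_pos: [0.4304, 0.2038, 0.0225]
ee_rot: [0.202, 0.979, 0.001, -0.003]
ft_force: [-0.6, 2.0, 3.3]
finger_gap: 0.108
finger_force: 50.0
```

```bash
cat >> go.py <<'E'
def Rg(a=0): # tool for grille: closing along intake y, pitched so far end raised a deg over the face
    M=Ri@R.from_euler('y',-a,degrees=True).as_matrix()
    return np.c_[np.cross(M[:,1],-M[:,2]),M[:,1],-M[:,2]]
def Pg(gx,gz,a,h=23.5,dx=0): # TCP world for grille origin at intake (gx,0,gz), tilt a
    off=R.from_euler('y',-a,degrees=True).apply([dx,0,h]);return toW(Q,np.array([gx,0,gz])+off)[0]
def lip(xl,zl,a,**k): # TCP with lip point at intake (xl,zl)
    o=np.array([xl,0,zl])-R.from_euler('y',-a,degrees=True).apply([-87.5,0,1.75]);return Pg(o[0],o[2],a,**k)
E
python3 - <<'E'
from st import *
show();print(ctrl.read_state()['eef_pos'])
A=15
print(delta((.44,.19,.2),Rg(A)));print(lip(-70,30,A),delta(lip(-70,30,A),Rg(A)),delta(lip(-70,80,A),Rg(A)))
E
```

```text
t 11.075 intake xyz mm [-162.441   312.2059   12.2219] F intake [1.126  2.1062 3.1195] gap 9.382990708978674 rot in intake [-0.3782  0.0043 -0.9257]
[0.4304 0.2038 0.0225]
(array([-11.4, -36.1, -34.7]), array([ -1.33,  -0.87, -17.76]))
[ 0.6311 -0.0712  0.1436] (array([-11.4, -36.1, -34.7]), array([-29.24, -17.32, -12.3 ])) (array([-11.4, -36.1, -34.7]), array([-27.69, -18.41, -16.93]))
```

move_arm(moves="0 0 0 0 0 -5 0.5;0 -3 0 0 0 -11 0.5;-3 -10 -8 -2 -1 -17 0.5;-6 -18 -16 -8 -5 -19 0.5;-9 -27 -25 -14 -9 -19 0.5;-11.4 -36.1 -34.7 -20 -13 -18 0.5;-11.4 -36.1 -34.7 -27.7 -18.4 -17 0.5;-11.4 -36.1 -34.7 -27.7 -18.4 -17 0.5;-11.4 -36.1 -34.7 -27.7 -18.4 -17 0.5;-11.4 -36.1 -34.7 -27.7 -18.4 -17 0.5")

```text
time: 12.32
eef_pos: [0.5946, -0.0025, 0.222]
ee_rot: [-0.098, 0.95, 0.03, 0.294]
ft_force: [1.0, -0.5, -2.2]
finger_gap: 0.109
finger_force: 50.1
```

```bash
python3 - <<'E'
from st import *
show()
t=grab('top','top5.png');s=grab('scene','scene5.png')
A=15;print(delta(lip(-70,80,A),Rg(A)),delta(lip(-70,30,A),Rg(A)))
def cr(im,x,y,w,h,f):return cv2.resize(cv2.imread('pics/'+im)[y:y+h,x:x+w],(int(f*w),int(f*h)),interpolation=cv2.INTER_CUBIC)
a=np.hstack([cr('scene5.png',170,100,140,140,2.85),cr('top5.png',200,100,140,140,2.85)])
cv2.imwrite('pics/p5.png',np.clip(a*1.6,0,255).astype(np.uint8))
E
```

```text
t 12.325 intake xyz mm [ 19.0919  75.0876 154.0949] F intake [-0.0341 -0.7406 -2.3586] gap 9.458720242682764 rot in intake [ 0.214  -0.008  -0.9768]
(array([-1.2, -2.1, -0.8]), array([ 2.16, -6.65,  2.84])) (array([-1.2, -2.1, -0.8]), array([ 3.28, -6.57,  7.72]))
```

View pics/p5.png

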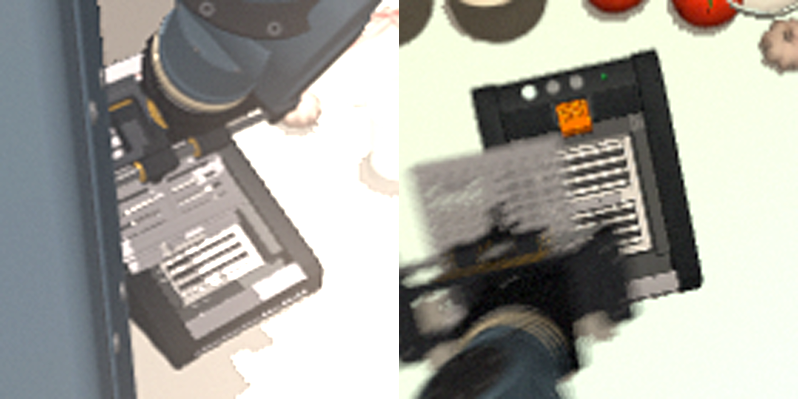

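The grille is still about 7 cm short of the place and moving (motion blur), so I'll settle first.

move_arm(moves="0 0 0 0 0 0 0.5;0 0 0 0 0 0 0.5")

```text
time: 12.68
eef_pos: [0.5949, -0.0021, 0.2225]
ee_rot: [-0.099, 0.95, 0.029, 0.294]
ft_force: [0.4, 0.2, -3.2]
finger_gap: 0.11
finger_force: 50.0
```

```bash
python3 - <<'E'
from st import *
show()
A=15;print(delta(lip(-70,60,A),Rg(A)),ctrl.read_state()['joint_positions'])
E
```

```text
t 12.675 intake xyz mm [ 19.6553  75.3411 154.4094] F intake [-0.7775  0.0705 -3.1721] gap 9.567883116980921 rot in intake [ 0.2148 -0.0097 -0.9766]
(array([-0.6, -2.6, -0.5]), array([ 2.08, -7.51,  4.8 ])) [-0.3413  0.3793  1.9631  0.8554  0.3979 -2.8541]
```

Joint 6 is at its limit because the 15° tilt puts the wrist near singularity. I'll use a smaller tilt.

```bash
python3 - <<'E'
from st import *
A=10;print(delta(lip(-70,60,A),Rg(A)),delta(lip(-70,60,5),Rg(5)))
E
```

```text
(array([-0.5,  2.4, -0.5]), array([ 1.89, -7.5 ,  5.56])) (array([-0.5,  7.4, -0.5]), array([ 1.76, -7.49,  6.34]))
```

move_arm(moves="-0.5 7.4 -0.5 0 -2 0 0.5;-0.5 7.4 -0.5 0.5 -5 2 0.5;-0.5 7.4 -0.5 1.7 -7.5 4 0.5;-0.5 7.4 -0.5 1.8 -7.5 6.3 0.5;-0.5 7.4 -0.5 1.8 -7.5 6.3 0.5;-0.5 7.4 -0.5 1.8 -7.5 6.3 0.5;-0.5 7.4 -0.5 1.8 -7.5 6.3 0.5")

```text
time: 13.55
eef_pos: [0.6324, -0.0723, 0.1629]
ee_rot: [-0.106, 0.966, 0.024, 0.234]
ft_force: [-0.1, 0.2, -1.2]
finger_gap: 0.107
finger_force: 50.0
```

```bash
python3 - <<'E'
from st import *
show()
print(ctrl.read_state()['joint_positions'])
for A in(5,10):print(delta(lip(-70,40,A),Rg(A)))
t=grab('top','top6.png');s=grab('scene','scene6.png')
E
```

```text
t 13.55 intake xyz mm [17.0615 -1.3334 91.1667] F intake [-0.5069  0.2155 -1.1213] gap 9.278817885044852 rot in intake [ 0.0911 -0.003  -0.9958]
[-0.4178  0.5333  1.8135  0.6228  0.4812 -2.7196]
(array([-0.2,  0.2, -0. ]), array([0.38, 0.14, 2.16]))
(array([-0.2, -4.8, -0. ]), array([0.6 , 0.14, 1.41]))
```

move_arm(moves="-0.2 -4.8 0 0.3 0.1 0.5 0.5;-0.2 -4.8 0 0.6 0.14 1.4 0.5;-0.2 -4.8 0 0.8 0.14 2.4 0.5;-0.2 -4.8 0 0.9 0.14 3 0.5;-0.2 -4.8 0 0.9 0.14 3 0.5")

```text
time: 14.28
eef_pos: [0.6504, -0.0646, 0.1446]
ee_rot: [-0.1, 0.961, 0.026, 0.256]
ft_force: [0.6, 0.3, -1.9]
finger_gap: 0.115
finger_force: 50.0
```

```bash
python3 - <<'E'
from st import *
show()
print(ctrl.read_state()['joint_positions'])
for z in(20,-12):print(delta(lip(-72,z,10),Rg(10)))
t=grab('top','top7.png');s=grab('scene','scene7.png')
def cr(im,x,y,w,h,f):return cv2.resize(cv2.imread('pics/'+im)[y:y+h,x:x+w],(int(f*w),int(f*h)),interpolation=cv2.INTER_CUBIC)
a=np.hstack([cr('scene7.png',195,120,100,140,4),cr('top7.png',215,100,100,140,4)])
cv2.imwrite('pics/p7.png',np.clip(a*1.6,0,255).astype(np.uint8))
E
```

```text
t 14.275 intake xyz mm [28.0567  2.2602 66.9657] F intake [-0.0646  0.1992 -2.0191] gap 9.966102808581093 rot in intake [ 0.1367 -0.0072 -0.9906]
[-0.4013  0.581   1.818   0.7833  0.4141 -2.8542]
(array([-0.4, -2.1, -0.6]), array([ 1.89, -0.24,  0.79]))
(array([-0.4, -2.1, -0.6]), array([ 2.33, -0.22,  3.96]))
```

View pics/p7.png

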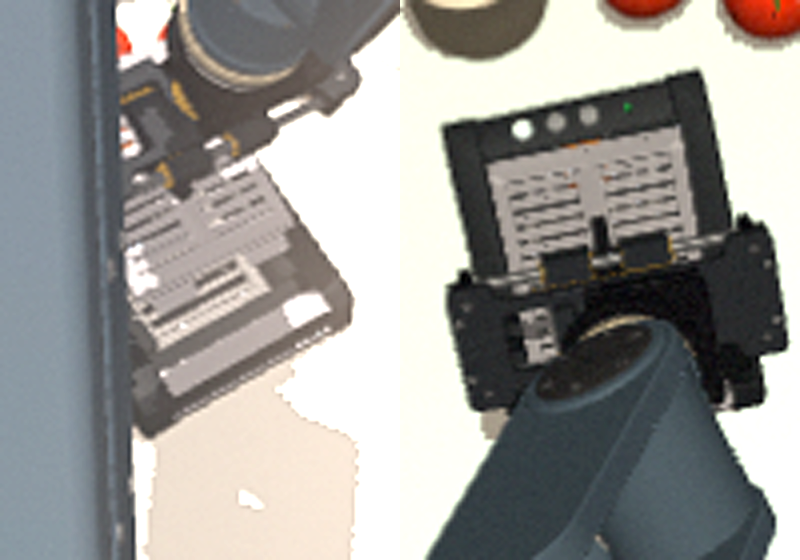

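q6 hits its limit again at 8°. In the top view the grille is well aligned over the intake. I'll set it back on the table and regrasp with the wrist half-turned, which frees joint 6.

```bash
python3 - <<'E'
from st import *
print(delta((.61,-.04,.24),Rg(0)),delta((.5,.1,.22),Rdown(90)),delta((.435,.2,.12),Rdown(66.7)))
E
```

```text
(array([-0.4,  7.9, -0.6]), array([-1.75,  3.24, -9.94])) (array([ 3. , 29.8, 11.6]), array([  6.08,  19.2 , -12.15])) (array([ 9.1, 29. , 34.4]), array([14.79, 30.34, -5.64]))
```

move_arm(moves="0 2 0 -0.5 0.5 -4 0.5;0 8 0 -1.7 3 -8 0.5;0 12 2 -1.7 4 -10 0.5;1 20 6 1 9 -11 0.5;2 27 10 4 15 -12 0.5;3 29.8 12 6 19 -12 0.5;6 29.5 22 10 25 -10 0.5;9.1 29 34.4 14.8 30.3 -6 0.5;9.1 29 34.4 14.8 30.3 -5.6 0.5;9.1 29 34.4 14.8 30.3 -5.6 0.5;9.1 29 34.4 14.8 30.3 -5.6 0.5")

```text
time: 15.75
eef_pos: [0.437, 0.1996, 0.1206]
ee_rot: [0.202, 0.979, 0.001, 0.001]
ft_force: [-0.6, -0.4, -1.6]
finger_gap: 0.106
finger_force: 50.0
```

```bash
python3 - <<'E'
from st import *
show();st=ctrl.read_state();print(st['eef_pos'],st['joint_positions'],st['qd'].round(2))
print(delta((.435,.2,.0235),Rdown(66.7)))
E
```

```text
t 15.75 intake xyz mm [-120.5808  306.686   101.1764] F intake [-1.2144 -0.2637 -1.2369] gap 9.220358528254947 rot in intake [-0.3719  0.0001 -0.9283]
[0.437  0.1996 0.1206] [ 0.1953  0.521   1.8968  0.0002  0.7207 -0.9684] [-0.02 -0.01 -0.01  0.   -0.    0.  ]
(array([ 0.1,  0.1, -0. ]), array([ 0.22, -0.06,  9.71]))
```

move_arm(moves="0 0 0 0.2 0 4 0.5;0 0 0 0.2 0 7 0.5;0 0 0 0.2 0 9 0.5;0 0 0 0.2 0 9.6 0.5;0 0 0 0.2 0 9.7 0.5;0 0 0 0.2 0 9.7 4;0 0 0 0.2 0 9.7 4;0 0 0 0.2 0 9.7 4;0 0 0 0.2 0 8.5 5;0 0 0 0.2 0 5 5;0 0 0 0.2 0 5 5")

```text
time: 17.12
eef_pos: [0.435, 0.2011, 0.0722]
ee_rot: [0.202, 0.979, 0.001, 0.002]
ft_force: [-0.4, 0.0, -0.4]
finger_gap: 0.565
finger_force: 0.0
```

move_arm(moves="0 0 30 0 0 0 5;0 0 30 0 0 0 5;0 0 30 0 0 0 5;0 0 60 0 0 0 5;0 0 60 0 0 0 5;0 0 60 0 0 0 5;0 0 90 0 0 0 5;0 0 90 0 0 0 5;0 0 90 0 0 0 5;0 0 90 0 0 0 5")

```text
time: 18.38
eef_pos: [0.4331, 0.2005, 0.0695]
ee_rot: [0.835, 0.55, -0.0, -0.0]
ft_force: [0.3, 0.1, 0.3]
finger_gap: 0.575
finger_force: 0.0
```

move_arm(moves="0 0 30 0 0 0 5;0 0 30 0 0 0 5;0 0 30 0 0 0 5;0 0 60 0 0 0 5;0 0 60 0 0 0 5;0 0 60 0 0 0 5;0 0 90 0 0 0 5;0 0 90 0 0 0 5;0 0 90 0 0 0 5;0 0 90 0 0 0 5;0 0 90 0 0 0 5")

```text
time: 19.75
eef_pos: [0.4333, 0.2005, 0.0697]
ee_rot: [0.98, -0.201, -0.0, -0.0]
ft_force: [-0.6, -0.2, 0.1]
finger_gap: 0.576
finger_force: 0.0
```

```bash
python3 - <<'E'
from st import *
show();st=ctrl.read_state();print(st['eef_pos'],st['joint_positions'])
print(delta((.435,.2,.0235),Rdown(-113.3)))
t=grab('top','top8.png');s=grab('scene','scene8.png')
# bar: dark pixels within grille area
E
```

```text
t 19.75 intake xyz mm [-142.7967  308.3671   55.1917] F intake [-0.5822 -0.0463  0.3188] gap 50.1405934761388 rot in intake [-0.375   0.0004 -0.927 ]
[0.4333 0.2005 0.0697] [0.1986 0.6191 1.932  0.0007 0.5908 2.1733]
(array([-0. ,  0. ,  0.1]), array([ 0.18, -0.01,  4.62]))
```

move_arm(moves="0 0 0 0.2 0 3 4;0 0 0 0.2 0 4.4 4;0 0 0 0.2 0 4.65 4;0 0 0 0.2 0 4.65 0.5;0 0 0 0.2 0 4.65 0.5;0 0 0 0.2 0 4.65 0.5;0 0 0 0.2 0 4.65 0.5;0 0 0 0.2 0 4.65 0.5", newtons=50)

```text
time: 20.85
eef_pos: [0.4355, 0.1999, 0.0236]
ee_rot: [0.979, -0.203, 0.0, -0.0]
ft_force: [0.3, 0.4, 3.9]
finger_gap: 0.107
finger_force: 50.0
```

```bash
cat >> go.py <<'E'
_Rg=Rg
def Rg(a=0): return _Rg(a)@np.diag([-1.,-1,1])
E
python3 - <<'E'
from st import *
show();print(ctrl.read_state()['eef_pos'])
print(delta((.45,.17,.2),Rdown(-100)),delta((.52,.05,.21),Rg(0)),delta(lip(-70,70,15),Rg(15)))
E
```

```text
t 20.85 intake xyz mm [-158.1916  307.2192   11.7568] F intake [1.7986 0.3336 3.4524] gap 9.349320532793158 rot in intake [-0.374   0.0004 -0.9274]
[0.4355 0.1999 0.0236]
(array([ -0. ,  -0. , -13.4]), array([  2.52,   2.16, -17.64])) (array([  6.9,  21.2, -35.5]), array([ 13.7 ,  10.39, -18.64])) (array([ 11.6,  35.7, -34.7]), array([ 27.5 ,  17.99, -15.71]))
```

move_arm(moves="0 0 0 0 0 -5 0.5;0 0 -3 1 0.7 -11 0.5;0 2 -10 2.5 2 -17 0.5;3 8 -20 7 5 -18.6 0.5;5 14 -28 10.5 8 -18.6 0.5;7 21 -35.5 14 10.4 -18.6 0.5;9 28 -35 20 14 -18 0.5;11.6 35.7 -34.7 24 16 -17 0.5;11.6 35.7 -34.7 27.5 18 -15.7 0.5;11.6 35.7 -34.7 27.5 18 -15.7 0.5;11.6 35.7 -34.7 27.5 18 -15.7 0.5;11.6 35.7 -34.7 27.5 18 -15.7 0.5")

```text
time: 22.35
eef_pos: [0.6166, -0.0772, 0.1786]
ee_rot: [0.943, 0.102, 0.314, -0.035]
ft_force: [0.3, 1.1, -1.7]
finger_gap: 0.108
finger_force: 50.0
```

```bash
python3 - <<'E'
from st import *
show();st=ctrl.read_state();print(st['eef_pos'],st['joint_positions'],st['qd'].round(2))
for z in (20,0,-12):print(delta(lip(-70,z,15),Rg(15)))
E
```

```text
t 22.35 intake xyz mm [  7.6346  -2.6717 111.8845] F intake [-0.1053  1.0222 -1.8113] gap 9.357038821825023 rot in intake [ 0.2559 -0.0011 -0.9667]
[ 0.6166 -0.0772  0.1786] [-0.4983  0.5042  1.9475  1.183   0.4392 -0.1831] [-0.22  0.15 -0.25 -0.33  0.23  0.15]
(array([ 0.1,  0.2, -0.2]), array([-1.11, -0.27,  4.69]))
(array([ 0.1,  0.2, -0.2]), array([-1.63, -0.27,  6.63]))
(array([ 0.1,  0.2, -0.2]), array([-1.93, -0.27,  7.79]))
```

move_arm(moves="0 0 0 -0.3 0 2 0.5;0 0 0 -0.9 -0.05 3.5 0.5;0 0 0 -1.1 -0.05 4.7 0.5;0 0 0 -1.1 -0.05 4.7 0.5;0 0 0 -1.1 -0.05 4.7 0.5")

```text
time: 22.98
eef_pos: [0.635, -0.0694, 0.1361]
ee_rot: [0.943, 0.104, 0.315, -0.035]
ft_force: [0.2, 0.1, -2.4]
finger_gap: 0.109
finger_force: 50.0
```

```bash
python3 - <<'E'
from st import *
show();t=grab('top','top9.png');s=grab('scene','scene9.png')
for z in (0,-12):print(delta(lip(-70,z,15),Rg(15)))
print(delta(lip(-90,-12,15),Rg(15)))
def cr(im,x,y,w,h,f):return cv2.resize(cv2.imread('pics/'+im)[y:y+h,x:x+w],(int(f*w),int(f*h)),interpolation=cv2.INTER_CUBIC)
a=np.hstack([cr('scene9.png',195,130,100,120,4),cr('top9.png',215,110,100,120,4)])
for k,c,o in((0,s,(195,130)),(400,t,(215,110))):
    for L in [(-78,63,0),(-78,-63,0),(77,63,0),(77,-63,0)]:
        u=(proj(c,toW(Q,L))[0]-o+.37)*4;cv2.circle(a,(int(u[0])+k,int(u[1])),2,(0,0,255),-1)
cv2.imwrite('pics/p9.png',np.clip(a*1.4,0,255).astype(np.uint8))
E
```

```text
t 22.975 intake xyz mm [ 9.9175  0.9026 65.0881] F intake [-0.75    0.0645 -2.3325] gap 9.477489474547909 rot in intake [ 0.2573  0.0012 -0.9663]
(array([-0.,  0.,  0.]), array([-0.69,  0.06,  2.07]))
(array([-0.,  0.,  0.]), array([-1.  ,  0.06,  3.23]))
(array([-0.,  0.,  0.]), array([-2.93,  0.06,  2.71]))
```

View pics/p9.png

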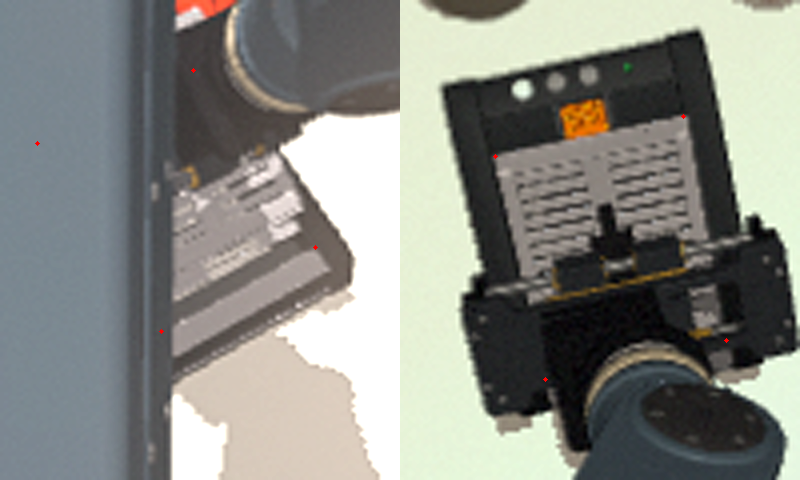

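The grille hangs tilted over the intake in the top view, its upper corners near the projected recess corners at (495,156) and (683,116). The right tongue is visible just above the rim in the scene view. I'll lower the lip into the slot mouth.

move_arm(moves="0 0 0 -0.4 0.05 1 0.5;0 0 0 -0.7 0.05 2 0.5;0 0 0 -0.85 0.05 2.6 0.5;0 0 0 -0.95 0.05 3 0.5;0 0 0 -1 0.05 3.2 0.5;0 0 0 -1 0.05 3.2 0.5")

```text
time: 23.82
eef_pos: [0.6469, -0.0679, 0.1052]
ee_rot: [0.943, 0.104, 0.316, -0.035]
ft_force: [-1.5, 0.4, 4.9]
finger_gap: 0.11
finger_force: 50.0
```

```bash
cat > st2.py <<'E'
from st import *
def lipnow(h=23.5):
    st=ctrl.read_state();Ro=R.from_quat(st['ee_rot']).as_matrix()
    p=st['eef_pos']+Ro@(np.array([87.5,0,h-1.75])/1000)
    M=Ri.T@Ro;print('lip',1000*Ri.T@(p-[Q[0],Q[1],.072]),'tilt',np.degrees(np.arctan2(M[0,2],-M[2,2])))
if __name__=='__main__':
    import sys;show();lipnow()
    for a in sys.argv[1:]:
        x,z,t=eval(a);print(a,*delta(lip(x,z,t),Rg(t)))
E
python3 st2.py -- 2>/dev/null || python3 st2.py "(-82,-12,15)" "(-90,-12,15)"
```

```text
t 23.825 intake xyz mm [ 9.4086 -0.1867 31.9884] F intake [0.5634 0.6766 5.0469] gap 9.59061585579575 rot in intake [ 0.2591  0.0001 -0.9658]
lip [99.5559 -0.164  33.657 ] tilt 15.01962831979147
t 23.825 intake xyz mm [ 9.4086 -0.1867 31.9884] F intake [0.5634 0.6766 5.0469] gap 9.59061585579575 rot in intake [ 0.2591  0.0001 -0.9658]
lip [99.5559 -0.164  33.657 ] tilt 15.01962831979147
(-82,-12,15) [-0. -0.  0.] [-1.22 -0.02 -0.29]
(-90,-12,15) [-0. -0.  0.] [-1.99 -0.02 -0.5 ]
```

```bash
sed -i 's/np.array(\[87.5,0,h-1.75\])/np.array([-87.5,0,h-1.75])/' st2.py; python3 st2.py "(-80,-11,13)" "(-88,-11,13)"
```

```text
t 23.825 intake xyz mm [ 9.4086 -0.1867 31.9884] F intake [0.5634 0.6766 5.0469] gap 9.59061585579575 rot in intake [ 0.2591  0.0001 -0.9658]
lip [-69.4656  -0.2045 -11.6942] tilt 15.01962831979147
(-80,-11,13) [-0. -2.  0.] [-0.93 -0.02 -0.03]
(-88,-11,13) [-0. -2.  0.] [-1.7  -0.02 -0.24]
```

move_arm(moves="0 -1 0 -0.1 0 -0.1 0.5;0 -2 0 -0.3 0 -0.05 0.5;0 -2 0 -0.6 0 -0.05 0.5;0 -2 0 -0.9 0 -0.05 0.5;0 -2 0 -1.1 0 -0.1 0.5;0 -2 0 -1.3 0 -0.15 0.5")

```text
time: 24.58
eef_pos: [0.635, -0.0703, 0.0974]
ee_rot: [0.948, 0.105, 0.298, -0.033]
ft_force: [-0.1, -0.4, -2.3]
finger_gap: 0.108
finger_force: 50.0
```

```bash
python3 st2.py "(-88,-11,13)" "(-90,-11,13)"
```

```text
t 24.575 intake xyz mm [-4.7687  0.0312 29.3378] F intake [-0.9967 -0.3575 -2.0723] gap 9.397991327270605 rot in intake [ 0.2233  0.0007 -0.9747]
lip [-85.2011   0.0883 -11.4044] tilt 12.904825274357853
(-88,-11,13) [-0.   0.1 -0. ] [-0.27  0.   -0.12]
(-90,-11,13) [-0.   0.1 -0. ] [-0.46  0.   -0.16]
```

move_arm(moves="0 0 0 -0.15 0 -0.05 0.5;0 0 0 -0.3 0 -0.08 0.5;0 0 0 -0.45 0 -0.12 0.5;0 0 0 -0.55 0 -0.15 0.5")

```text
time: 25.08
eef_pos: [0.6324, -0.0706, 0.0976]
ee_rot: [0.947, 0.106, 0.301, -0.034]
ft_force: [7.0, 4.2, 3.2]
finger_gap: 0.105
finger_force: 50.0
```

```bash
python3 st2.py "(-92,-11,13)" "(-90,-10,8)"
```

```text
t 25.075 intake xyz mm [-7.0373  0.3367 30.4907] F intake [8.4053 2.5939 0.0818] gap 9.10004127352433 rot in intake [ 0.2296  0.0026 -0.9733]
lip [-87.207    0.2928 -10.7661] tilt 13.271865529064543
(-92,-11,13) [-0.1 -0.3  0.1] [-0.46  0.03 -0.05]
(-90,-10,8) [-0.1 -5.3  0.1] [-0.09  0.04  0.67]
```

```bash
python3 st2.py "(-85.5,-10,10)" "(-85.5,-9.5,7)" "(-85.5,-9.3,5)"
```

```text
t 25.075 intake xyz mm [-7.0373  0.3367 30.4907] F intake [8.4053 2.5939 0.0818] gap 9.10004127352433 rot in intake [ 0.2296  0.0026 -0.9733]
lip [-87.207    0.2928 -10.7661] tilt 13.271865529064543
(-85.5,-10,10) [-0.1 -3.3  0.1] [0.29 0.04 0.47]
(-85.5,-9.5,7) [-0.1 -6.3  0.1] [0.38 0.04 0.88]
(-85.5,-9.3,5) [-0.1 -8.3  0.1] [0.42 0.04 1.18]
```

move_arm(moves="0 -1.5 0 0.2 0 0.2 0.5;0 -3.3 0 0.29 0 0.45 0.5;0 -4.8 0 0.33 0 0.65 0.5;0 -6.3 0 0.37 0 0.85 0.5;0 -6.3 0 0.37 0 0.85 0.5")

```text
time: 25.7
eef_pos: [0.6385, -0.0694, 0.0912]
ee_rot: [0.963, 0.107, 0.246, -0.027]
ft_force: [4.1, 3.0, -1.9]
finger_gap: 0.109
finger_force: 50.0
```

```bash
python3 st2.py "(-87.5,-9.3,5)" "(-88,-8.5,1)"
```

```text
t 25.7 intake xyz mm [-3.7324  0.1949 22.237 ] F intake [ 3.5871  1.9889 -3.534 ] gap 9.44110043159382 rot in intake [ 0.1167  0.0008 -0.9932]
lip [-88.0977   0.1119  -9.5717] tilt 6.699011014860458
(-87.5,-9.3,5) [-0.  -1.7  0.1] [0.12 0.02 0.24]
(-88,-8.5,1) [-0.  -5.7  0.1] [0.19 0.02 0.77]
```

move_arm(moves="0 -1 0 0.05 0 0.12 0.5;0 -1.7 0 0.1 0 0.22 0.5;0 -1.7 0 0.1 0 0.22 0.5;0 -1.7 0 0.1 0 0.22 2;0 -1.7 0 0.1 0 0.22 2.6;0 -1.7 0 0.1 0 0.22 2.6;0 -1.7 0 0.1 0 -0.8 2.6;0 -1.7 0 0.1 0 -4 2;0 -1.7 0 0.1 0 -4 0;0 -1.7 0 0.1 0 -4 0;0 -1.7 0 0.1 0 -4 0", newtons=20)

```text
time: 27.08
eef_pos: [0.6199, -0.0736, 0.126]
ee_rot: [0.967, 0.107, 0.231, -0.026]
ft_force: [-0.4, 0.3, 0.5]
finger_gap: 0.023
finger_force: 0.0
```

```bash
cat > push.py <<'E'
from st2 import *
st=ctrl.read_state();show()
for x,z in((48,40),(48,24),(48,11),(48,4)):  # TCP point in intake; tips 11 ahead
    print(x,z,*delta(toW(Q,(x,0,z))[0],Rg(0)))
E
python3 push.py
python3 - <<'E'
from h import *
t=grab('top','top10.png')
E
```

```text
t 27.075 intake xyz mm [-8.3203  0.1177 61.6192] F intake [-0.1786  0.3607  0.5707] gap 1.9990716116283127 rot in intake [ 0.0854  0.001  -0.9963]
48 40 [-0.1 -4.9 -0. ] [5.43 0.01 2.64]
48 24 [-0.1 -4.9 -0. ] [5.29 0.02 4.23]
48 11 [-0.1 -4.9 -0. ] [5.18 0.02 5.52]
48 4 [-0.1 -4.9 -0. ] [5.12 0.02 6.22]
```

move_arm(moves="0 -4.9 0 3 0 1 0;0 -4.9 0 5.4 0 2.6 0;0 -4.9 0 5.3 0 3.6 0;0 -4.9 0 5.3 0 4.2 0;0 -4.9 0 5.25 0 4.6 0;0 -4.9 0 5.2 0 4.9 0;0 -4.9 0 5.2 0 4.9 0")

```text
time: 28.0
eef_pos: [0.6862, -0.059, 0.106]
ee_rot: [0.976, 0.107, 0.189, -0.021]
ft_force: [-0.0, -0.5, -0.1]
finger_gap: 0.004
finger_force: 0.0
```

```bash
python3 push.py
```

```text
t 28.0 intake xyz mm [47.0997 -0.1203 17.6196] F intake [-0.1531 -0.4386 -0.0117] gap 0.33787203198932525 rot in intake [-0.0003  0.0006 -1.    ]
48 40 [-0.  0. -0.] [ 0.09 -0.01 -2.24]
48 24 [-0.  0. -0.] [ 0.09 -0.01 -0.64]
48 11 [-0.  0. -0.] [ 0.09 -0.01  0.66]
48 4 [-0.  0. -0.] [ 0.09 -0.01  1.36]
```

move_arm(moves="0 0 0 0 0 0.2 0;0 0 0 0 0 0.4 0;0 0 0 0 0 0.6 0;0 0 0 0 0 0.7 0")

```text
time: 28.5
eef_pos: [0.6891, -0.0584, 0.1009]
ee_rot: [0.976, 0.108, 0.19, -0.021]
ft_force: [-8.4, -1.2, 13.1]
finger_gap: 0.003
finger_force: 7.6
```

```bash
python3 push.py
```

```text
t 28.5 intake xyz mm [47.9393 -0.106  11.7877] F intake [-2.9458  0.6631 15.2879] gap 0.2735333409796154 rot in intake [ 0.0006  0.0005 -1.    ]
48 40 [-0. -0.  0.] [ 0.01 -0.01 -2.82]
48 24 [-0. -0.  0.] [ 0.01 -0.01 -1.22]
48 11 [-0. -0.  0.] [ 0.01 -0.01  0.08]
48 4 [-0. -0.  0.] [ 0.01 -0.01  0.78]
```

move_arm(moves="0 0 0 0 0 0.15 0;0 0 0 0 0 0.15 0;0 0 0 0 0 -0.6 0;0 0 0 0 0 -0.6 0;0 0 0 0 0 0 0")

```text
time: 29.12
eef_pos: [0.6896, -0.0582, 0.1008]
ee_rot: [0.976, 0.108, 0.19, -0.021]
ft_force: [-30.8, -5.4, 51.2]
finger_gap: 0.006
finger_force: 28.9
```

```bash
python3 st.py
```

```text
t 29.125 intake xyz mm [48.4294 -0.0853 11.5128] F intake [-9.772   1.403  59.1959] gap 0.5172460791575308 rot in intake [ 0.0015  0.0003 -1.    ]
```

move_arm(moves="0 0 0 0 0 -2 0;0 0 0 -3 0 -8 0;0 0 0 -8 0 -14 0;0 0 0 -14 0 -20 0;0 0 0 -16 8 -20 0;0 0 0 -18 16 -20 0;0 0 0 -18 20 -20 0;0 0 0 -18 20 -20 0;0 0 0 -18 20 -20 0")

```text
time: 30.25
eef_pos: [0.4972, -0.3092, 0.2174]
ee_rot: [0.976, 0.106, 0.19, -0.02]
ft_force: [0.1, 0.6, -0.3]
finger_gap: 0.003
finger_force: 0.0
```

```bash
python3 - <<'E'
from st import *
st=ctrl.read_state();print(st['time'],st['eef_pos'],st['ft_force'])
t=grab('top','top11.png');s=grab('scene','scene11.png')
def om(fn,roi):
    x,y,w,h=roi;im=cv2.imread('pics/'+fn)[y:y+h,x:x+w];hsv=cv2.cvtColor(im,cv2.COLOR_BGR2HSV)
    m=cv2.inRange(hsv,(8,150,120),(22,255,255));ys,xs=np.nonzero(m);return len(xs),xs.mean()+x,ys.mean()+y,ys.min()+y,ys.max()+y
for a,b,roi in(('top4.png','top11.png',(245,128,40,28)),('scene4.png','scene11.png',(205,140,40,30))):print(om(a,roi),om(b,roi))
# bar: dark in recess; grille corners via expected projection sampling along profile through y=+-35
for c,fn in((t,'top11.png'),(s,'scene11.png')):
    im=cv2.cvtColor(cv2.imread('pics/'+fn),cv2.COLOR_BGR2GRAY)
    for y in(-57,0,22,57):
        xs=np.arange(-96,100,4);u=proj(c,toW(Q,[(x,y,0) for x in xs])).astype(np.float32)
        v=cv2.remap(im,u[:,0].reshape(1,-1),u[:,1].reshape(1,-1),cv2.INTER_LINEAR)[0];print(fn,y,list(zip(xs.tolist(),v.tolist())) if y==-57 else v.tolist())
# bystanders changed?
for k in('top','scene'):
    d=cv2.absdiff(cv2.imread(f'pics/{k}0.png'),cv2.imread(f'pics/{k}11.png')).max(2)>40
    n,_,q,ce=cv2.connectedComponentsWithStats(d.astype(np.uint8));print(k,[(q[i].tolist()) for i in range(1,n) if q[i][4]>15])
E
```

```text
30.25 [ 0.4972 -0.3092  0.2174] [ 0.1217  0.5757 -0.2903]
(80, np.float64(260.625), np.float64(140.375), np.int64(135), np.int64(145)) (89, np.float64(260.6741573033708), np.float64(140.22471910112358), np.int64(135), np.int64(145))<stdin>:6: RuntimeWarning: Mean of empty slice.
  ret = ret.dtype.type(ret / rcount)
Traceback (most recent call last):
ValueError: zero-size array to reduction operation minimum which has no identity
```

move_arm(moves="0 0 0 -3 8 -5 0;0 0 0 -3 8 -5 0;0 0 0 -3 8 -5 0;0 0 0 -3 8 -5 0")

```text
time: 30.85
eef_pos: [0.469, -0.3918, 0.2521]
ee_rot: [0.976, 0.108, 0.189, -0.023]
ft_force: [1.3, 0.8, -0.0]
finger_gap: 0.003
finger_force: 0.0
```

```bash
python3 - <<'E'
from st import *
t=grab('top','top12.png');s=grab('scene','scene12.png')
for c,fn in((t,'top12.png'),(s,'scene12.png')):
    im=cv2.cvtColor(cv2.imread('pics/'+fn),cv2.COLOR_BGR2GRAY)
    xs=np.arange(-96,100,4)
    if fn[0]=='t':print(xs.tolist())
    for y in(-57,0,22,57):
        u=proj(c,toW(Q,[(x,y,0) for x in xs])).astype(np.float32)
        print(fn,y,cv2.remap(im,u[:,0].reshape(1,-1),u[:,1].reshape(1,-1),cv2.INTER_LINEAR)[0].tolist())
    # bar: dark blob, ends
    H=cv2.getPerspectiveTransform(np.float32(proj(c,toW(Q,[(-78,63,0),(-78,-63,0),(77,-63,0),(77,63,0)]))),np.float32([(0,155),(126,155),(126,0),(0,0)]))
    r=cv2.warpPerspective(im,H,(126,155));m=(r[30:130,45:85]<60).astype(np.uint8)
    n,_,q,ce=cv2.connectedComponentsWithStats(m);i=1+q[1:,4].argmax();print('bar(x right,y down mm)',q[i]+[45,30,0,0,0],ce[i]+[45,30])
for k in('top','scene'):
    d=cv2.absdiff(cv2.imread(f'pics/{k}0.png'),cv2.imread(f'pics/{k}12.png')).max(2)>40
    n,_,q,ce=cv2.connectedComponentsWithStats(d.astype(np.uint8));print(k,[(q[i].tolist()) for i in range(1,n) if q[i][4]>25])
E
```

```text
[-96, -92, -88, -84, -80, -76, -72, -68, -64, -60, -56, -52, -48, -44, -40, -36, -32, -28, -24, -20, -16, -12, -8, -4, 0, 4, 8, 12, 16, 20, 24, 28, 32, 36, 40, 44, 48, 52, 56, 60, 64, 68, 72, 76, 80, 84, 88, 92, 96]
top12.png -57 [88, 104, 105, 107, 108, 67, 94, 105, 107, 104, 105, 106, 106, 105, 106, 107, 106, 105, 105, 105, 105, 106, 105, 106, 105, 106, 106, 105, 107, 106, 106, 106, 107, 106, 106, 105, 109, 106, 107, 109, 117, 108, 107, 48, 25, 24, 24, 27, 27]
top12.png 0 [65, 102, 103, 106, 111, 98, 101, 103, 107, 104, 103, 104, 104, 104, 104, 97, 21, 15, 18, 18, 17, 16, 18, 16, 18, 17, 17, 18, 17, 19, 17, 53, 105, 105, 106, 105, 104, 104, 105, 103, 107, 106, 60, 95, 93, 91, 95, 87, 91]
top12.png 22 [75, 102, 104, 105, 109, 79, 101, 105, 107, 62, 107, 62, 107, 76, 73, 108, 46, 101, 86, 41, 108, 37, 85, 109, 89, 110, 70, 90, 112, 74, 107, 99, 106, 104, 74, 108, 88, 85, 113, 91, 108, 111, 108, 51, 25, 23, 25, 31, 27]
top12.png 57 [93, 104, 106, 107, 96, 63, 107, 122, 124, 106, 101, 101, 104, 102, 101, 102, 102, 102, 108, 103, 102, 106, 103, 100, 106, 103, 102, 105, 104, 101, 109, 10
[... 1045 characters left out ...]
[  45   64   40   66 1671] [ 66.1622 102.8989]
top [[240, 141, 56, 63, 2000], [326, 213, 179, 207, 15937], [140, 220, 63, 63, 2389], [243, 269, 38, 15, 344], [149, 321, 183, 99, 8450], [386, 348, 103, 72, 2486], [0, 361, 5, 12, 38], [338, 370, 3, 17, 45], [349, 371, 5, 49, 127], [318, 378, 14, 42, 483], [238, 386, 36, 34, 608], [338, 388, 3, 32, 87]]
scene [[131, 0, 272, 420, 38789], [433, 1, 11, 15, 47], [371, 0, 167, 148, 7179], [500, 5, 16, 11, 74], [455, 83, 14, 11, 42], [206, 158, 20, 28, 258], [246, 158, 11, 17, 59], [244, 169, 10, 16, 40], [339, 183, 38, 38, 462], [234, 184, 43, 35, 479], [340, 191, 75, 80, 2240], [358, 198, 22, 10, 35], [358, 202, 31, 13, 90], [442, 410, 15, 10, 44]]
```

```bash
python3 -c "
from workcell import ctrl
print(ctrl.sign_off())"
```

```text
the job is handed in; nothing more can be done
None
```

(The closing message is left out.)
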